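# Hover a cooling fan over a heat sink in an open computer

## Robot

A 6-joint arm with a two-finger parallel gripper is mounted at the origin on the work surface. World frame = base frame: x ahead of the robot, y to its left, z up, the work surface at z = 0. Lengths are in m, angles in degrees, forces in N, time in s.
With the tool pointing down it reaches from about 0.35 to 0.875 m from the base axis. Payload 4.2 kg.
Tool frame: the origin (TCP) lies midway between the tips of the shut fingers; the grasp point (between the pads) lies 19 mm behind it; z points along the fingers, y is the line along which they close (so a half turn about z gives the same grasp; the last joint's range is limited). The gripper opens to 87 mm and grips with 3 to 60 N. Pads are 19 mm wide; open, the fingers measure 117 mm over their backs; the gripper's body (75 mm by 190 mm) begins 51 mm behind the grasp point.
Start: joints at [-56.287, 22.042, 0.453, 0, -68.411, -14.817], TCP at [0.202, -0.591, 0.223] pointing down, gripper open.
Joint ranges: [-179.83, 179.83], [-69.29, 118.12], [-61.27, 80.66], [-181.25, 117.63], [-171.15, -9.14], [-177.46, 177.46]. Speed limits (degrees/s): [159.86, 159.86, 180, 180, 180, 180].

## Interface

Orientations are given as a 3x3 rotation matrix whose columns are the frame's x, y, z axes.
In Python, from station import r, cams gives the robot as it stands.
- The arm moves only by the tool play_rows, never from a script. Its argument "commands" is text: rows parted by semicolons, each of 6 numbers parted by spaces: the shift along the world's x, y, z normalised to -1 to 1, where 1 is 30 mm, then the turn, a rotation vector about the world's x, y, z normalised to -1 to 1, where 1 is 0.15 rad. A call has 1 to 20 rows; each row shifts and turns the commanded pose from where the row before left it; what a row does not reach is not made up. A row lasts 1/10 s, in which the tool goes at most 50 mm and 8.59 degrees, less where a joint would pass 70% of its speed; a pose out of reach is approached as far as the arm can. A call with a number of a shift or a turn outside -1 to 1 is refused whole. A call with a gripper value outside its range is refused whole. "grip" is the finger opening in mm, from 0 to 87, set as the call begins (left out, the last holds). The fingers move at their own pace and stop on an object; the grip force is fixed at half the most. Time passes only in rows, so rows that do not move let the fingers close. It gives the time, the measured TCP pose, the force, the opening and the grip force at its end, in the units of the state.
- r.sense(): the state, without advancing time (a new reading comes with each control period).
- cams.capture(name): name is "scene" or "top"; returns (picture, depth): 384x512x3 uint8, blue, green, red; 384x512 float32, m along the optical axis (not along the pixel's ray), 0 where there is no reading.
- cams.camera_info(name): a dict with "mtx" (3x3 intrinsics, pixels), "k1" (the pictures are not rectified: a ray, as slopes to the right and down, at radius r is drawn at 1 + k1 r^2 times it, then the intrinsics apply), "R" (3x3) and "t" (3): a world point X has camera coordinates R X + t. Camera axes: x right, y down, z forward; pixel columns grow to the right and rows downward; lengths in m; the calibration is good to about 2 mm. A picture is of the moment at which its call begins. camera_info takes no time and is no camera call.
- r.finish_job(): hands the job in; it is judged then, once.
The state is a dict: "time_s": time; "joints": joint angles; "joint_velocities": joint speeds; "effort": joint torques, N m; "tcp_pos": TCP position; "ee_rot": TCP orientation; "wrist_force": force on the tool from outside, world axes, zero at the start; "moment": the same for the moment, N m; "gripper_width": opening from 0.0 (shut) to 1.0 (fully open); "gripper_force": force on a finger pad.
Only numpy, scipy, OpenCV 4.12 (cv2) and the standard library are available. Lean on these libraries where they do the work, as an engineer would, in place of code of your own. Each camera call takes 0.05 s, during which the arm holds its last target. There are 200 camera calls.

## Task

Pick up the smaller fan (the one with the plug on its side) with a light grip of no more than about 20 N, because its plastic frame is thin, and carry it over the drive cage and walls into the open computer without bumping the computer. Finish while still holding it level about 1 cm above the square heat sink, centred and square to it with its plug over the socket on the sink's side, and not touching anything in the computer, so that I can set the spring clips before it is seated. Do not put it down or let go, and leave the other things on the desk where they lie.

Things in the scene. Friction and masses are not known exactly. Their poses are not given: they have to be found in the camera images.
- fan_mid (a point): centre (half-way up) of the fan to carry: black square plastic fan, 60 x 60 mm, 25 mm high, about 100 g, lying flat on the desk right side up. z is up, x points from the centre to the side with the plug; its two +y and -y sides, 60 mm apart, are flat and free to grip.
- fan_plug (a point): centre of the fan's plug, a white block 10 mm (out from the frame) x 18 x 12 mm in the middle of the fan's +x side, 35 mm from the fan's centre and 10 mm above its underside.
- sink (a point): centre of the top of the square finned aluminium heat sink, 60 x 60 mm, fixed in the computer, 55 mm above the desk. z is up, x points to the side with a white socket (10 x 20 mm, 37 mm from the sink's centre, its top 13 mm below the sink's top): the fan's x must point the same way. Memory sticks up to 44 mm above the desk stand 90 mm and more along x.
- big_fan: bystander: a larger black square fan, 80 x 80 x 25 mm, without plug, lying flat on the desk; the origin is at the centre of its underside. It and the smaller fan may lie in either of two places.
- camera: bystander: a dome camera, white base 100 mm across, black dome, 61 mm high, on the desk; origin at the centre of its underside.
- driver: bystander: a screwdriver lying on the desk at the far side.
- carton: bystander: a closed cardboard carton 90 x 90 x 60 mm on the desk; origin at the centre of its underside.
- case: the open computer: a steel tray lying flat, fixed to the desk, 260 mm along x and 300 mm along y, walls 70 mm high; origin at the centre of its underside, on the desk; axes as the heat sink's, whose centre lies at (-15, -30) mm.
- cage_top (a point): centre of the top of the drive cage, a block in the computer along its +y side, 200 mm along x and 70 mm along y, 94 mm above the desk: the tallest thing in the computer. Axes as the heat sink's.
Things that resemble listed ones, but are neither listed nor needed, are in the scene too. What is shaped like the part that bears fan_mid but green or purple is not meant.

How it is judged (in metres and radians):
On the way:
1. the fan is lifted clear of the desk in the gripper (height (world z) of fan_mid above 0.05 m and contact force between fan and the fingers above 0.5 N), for 0.2 s.
At the end, for the whole second after the job is handed in: the fan is still held in the fingers, still and level within 0.1 rad, its underside 3 to 20 mm above the top of the heat sink, its centre within 7 mm of the sink's centre seen from above, turned within 0.14 rad of the sink with its plug on the socket's side, and touching no part of the computer (horizontal distance between fan_mid and sink below 0.007 m and z of fan_mid in the frame of sink between 0.0155 and 0.0325 m and angle between the x axis of fan_mid and the x axis of sink, either way round below 0.14 rad and x of fan_plug in the frame of sink above 0.02 m and angle between fan_mid's own z axis and vertical below 0.1 rad and linear speed of fan below 0.02 m/s and contact force between fan and the fingers above 0.5 N and contact force between fan and case below 0.05 N); the arm keeps its last pose, push and grip.
It fails at once if the fan's frame is squeezed too hard: over 30 N by each finger, 60 N for both together (contact force between fan and the fingers above 60 N).
It fails at once if the fan bumps the computer (contact force between fan and case above 1 N).
It fails at once if the robot bumps the computer (contact force between any of the arm, the fingers and case above 2 N).
It fails at once if a bystander is disturbed (distance of any of big_fan, camera, driver, carton from where it was at the start of the episode above 0.015 m).
It also fails if it takes over 38 s, if anything falls off the work surface, if the arm or the gripper's body presses on something with over 40 N, if the wrist force passes 120 N, or if a joint passes its speed limit or range.

## Working session

There is one attempt and no reset: what is moved stays moved. The work goes in short steps, Python scripts to look and compute and a tool call to move; the robot and the scene stay as the last step left them, time stands still between calls to the robot, and variables do not carry over. Pictures are saved under pics/ and viewed, at most 10 in all, crops included, and the job is handed in when it is done.

Besides the shell and the picture viewer there is one more tool, called after "Emit:" as name(argument=value, ...), one argument or row to a line, values as JSON. play_rows: Moves the arm, as the interface text tells. Scaled input: -1 to 1 covers 30 mm each way for a shift and 0.15 rad each way for a turn. Its arguments: {"type":"object","properties":{"commands":{"type":"string"},"grip":{"type":"number"}},"required":["commands"]}

```bash
ls; mkdir -p pics; cat > h.py <<'E'
import numpy as np, cv2
from station import r, cams
def ray(n,uv):
    i=cams.camera_info(n);K=np.array(i["mtx"]);R=np.array(i["R"]);t=np.array(i["t"])
    uv=np.atleast_2d(np.float64(uv))
    p=cv2.undistortPoints(uv[:,None],K,np.array([i["k1"],0,0,0.]))[:,0]
    d=np.c_[p,np.ones(len(p))]@R
    return -R.T@t,d
def onplane(n,uv,z):
    c,d=ray(n,uv); return c+d*((z-c[2])/d[:,2])[:,None]
def bydepth(n,uv,dep):
    c,d=ray(n,uv); return c+d*np.array([dep[int(v),int(u)] for u,v in np.atleast_2d(uv)])[:,None]
E
python3 - <<'E'
from h import *
for n in("scene","top"):
    p,d=cams.capture(n); cv2.imwrite(f"pics/{n}0.png",p); np.save(n+"0.npy",d)
    i=cams.camera_info(n); print(n,i)
print(r.sense())
E
```

```text
pics
scene {'mtx': array([[388.07558721,   0.        , 248.61491468],
       [  0.        , 388.07558721, 194.96162562],
       [  0.        ,   0.        ,   1.        ]]), 'k1': -0.1002083559585921, 'R': array([[ 0.13163895,  0.99116896,  0.01597742],
       [ 0.58927829, -0.06528205, -0.80528837],
       [-0.7971338 ,  0.11542247, -0.59266801]]), 't': array([-0.23405207, -0.24246425,  1.43835669])}
top {'mtx': array([[435.66741352,   0.        , 261.30740452],
       [  0.        , 435.66741352, 186.67811913],
       [  0.        ,   0.        ,   1.        ]]), 'k1': 0.04898800414283772, 'R': array([[ 0.02422281, -0.9993905 , -0.02513732],
       [-0.98653208, -0.01982732, -0.16236173],
       [ 0.16176437,  0.02873163, -0.98641106]]), 't': array([0.14510957, 0.54027396, 1.01154031])}
{'time_s': 0.1, 'joints': array([-5.62863423e+01,  2.20867408e+01,  3.88877827e-01, -2.45999245e-02,
       -6.84128829e+01, -1.48172855e+01]), 'joint_velocities': array([-0.00726686, -0.04389977,  0.05972642,  0.09361476,  0.07835817,
        0.04075011]), 'effort': array([-5.30172183e-04, -3.91690636e+01,  1.87934679e+01,  4.23194602e+00,
        1.34398229e-02, -7.73663032e-05]), 'tcp_pos': array([ 0.20225827, -0.59080223,  0.22157548]), 'ee_rot': array([[-9.46157097e-01, -3.23706964e-01, -7.40720681e-04],
       [-3.23707793e-01,  9.46155335e-01,  1.82937699e-03],
       [ 1.08654753e-04,  1.97065508e-03, -9.99998052e-01]]), 'wrist_force': array([ 0.19493788,  0.24597148, -0.12038745]), 'moment': array([-0.00677777,  0.00148893, -0.0684373 ]), 'gripper_force': 0.0, 'gripper_width': 0.9989698957327264}
```

View pics/scene0.png

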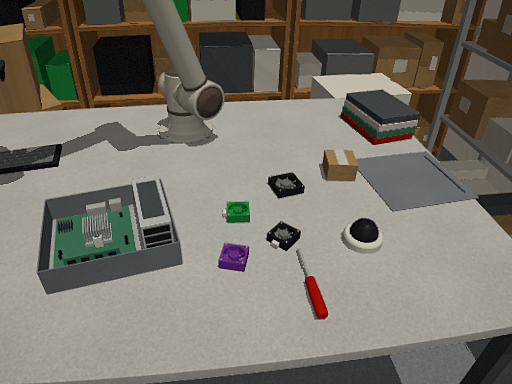

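View pics/top0.png

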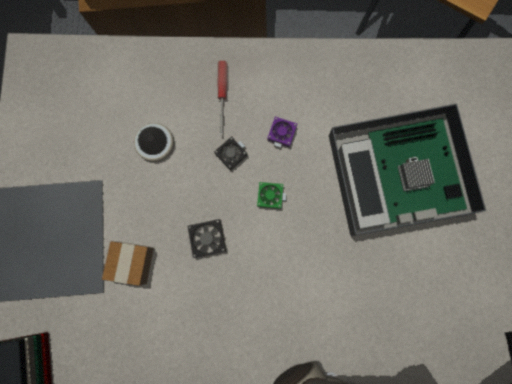

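The overview shows black fans at top (231,153) / scene (283,235), with a white plug, and at top (207,239) / scene (286,184), larger with no plug. The green (270,195) and purple (282,132) fans are not meant. So the first black one fits. The sink is at top (416,173) and the cage at about top (364,182). I'll confirm in a crop.

```bash
python3 - <<'E'
from h import *
s=cv2.imread("pics/scene0.png");t=cv2.imread("pics/top0.png")
def c(p,x,y,w,h,f): return cv2.resize(p[y:y+h,x:x+w],None,fx=f,fy=f,interpolation=cv2.INTER_CUBIC)
a=np.hstack([c(t,206,128,50,50,6),c(s,258,210,50,50,6)])
b=np.hstack([c(t,391,148,50,50,6),c(s,72,200,50,50,6)])
cv2.imwrite("pics/crop1.png",np.vstack([a,b])[:600])
E
```

```text
(no output)
```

View pics/crop1.png

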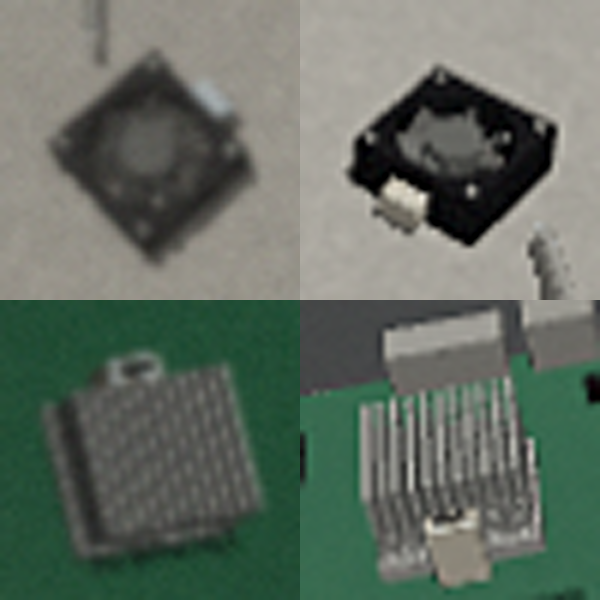

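The crop confirms the fan: the white plug is on its upper-right side in the top view, at about (242,144). The sink's socket is on the image-up side, at about (413,160). Next I'll measure with depth and colour masks.

```bash
cat >> h.py <<'E'
def cloud(n,d):
    v,u=np.mgrid[:384,:512]; uv=np.c_[u.ravel(),v.ravel()]
    c,k=ray(n,uv); return (c+k*d.reshape(-1,1)).reshape(384,512,3)
def rect(P):
    (c,s,a)=cv2.minAreaRect(np.float32(P[:,:2]*1000)); return np.round(c,1),np.round(s,1),round(a,1),len(P)
E
python3 - <<'E'
from h import *
for n in("scene","top"):
    p=cv2.imread(f"pics/{n}0.png").astype(int); d=np.load(n+"0.npy"); X=cloud(n,d); ok=d>0
    f=onplane(n,[[231.5,153]] if n=="top" else [[283,235]],.025)[0]
    near=ok&(np.hypot(X[...,0]-f[0],X[...,1]-f[1])<.06)
    print(n,"fan guess",f.round(3),"z pct",np.percentile(X[near][:,2],[5,50,90,99]).round(4))
    m=near&(X[...,2]>.017)&(p.max(2)<100); print(" fan top",rect(X[m]))
    w=near&(X[...,2]>.008)&(p.min(2)>(130 if n=="scene" else 110)); print(" plug",X[w].mean(0).round(4) if w.any() else 0,w.sum())
    s=onplane(n,[[416,174]] if n=="top" else [[97,230]],.055)[0]; print(" sink guess",s.round(3))
    R=ok&(np.hypot(X[...,0]-s[0],X[...,1]-s[1])<.055)
    m=R&(X[...,2]>.048)&(X[...,2]<.06); print(" sink top",rect(X[m]),np.median(X[m][:,2]))
    m=ok&(X[...,2]>.064)&(X[...,2]<.076)&(np.hypot(X[...,0]-s[0],X[...,1]-s[1])<.27); print(" walls",rect(X[m]))
    m=ok&(X[...,2]>.086)&(X[...,2]<.1)&(np.hypot(X[...,0]-s[0],X[...,1]-s[1])<.2); print(" cage",rect(X[m]))
    m=ok&(X[...,2]>.018)&(np.hypot(X[...,0]-s[0],X[...,1]-s[1])<.27)&(X[...,2]<.076); 
E
```

```text
scene fan guess [0.637 0.236 0.025] z pct [-0.7502  0.0024  0.0256  0.0287]
 fan top (array([629.8, 236.1]), array([59.9, 69.9]), 43.4, 364)
 plug [0.6537 0.228  0.0181] 42
 sink guess [ 0.604 -0.206  0.055]
 sink top (array([ 579.5, -215.3]), array([56.7, 60.2]), 12.9, 248) 0.05507331713704927
 walls (array([ 585.5, -183.5]), array([267.7, 304.4]), 11.7, 1106)
 cage (array([544.8, -81. ]), array([203.3,  72. ]), 12.1, 1463)
top fan guess [0.625 0.235 0.025] z pct [-0.0025  0.0018  0.0246  0.0282]
 fan top (array([626.6, 237.9]), array([60.4, 59. ]), 43.5, 386)
 plug [0.6535 0.218  0.0175] 30
 sink guess [ 0.573 -0.211  0.055]
 sink top (array([ 576.9, -217. ]), array([60.4, 60.4]), 11.0, 561) 0.05386133540516047
 walls (array([ 586.4, -184.5]), array([263.5, 305.5]), 12.1, 995)
 cage (array([545.1, -82.4]), array([201.3,  71.4]), 12.0, 2623)
```

```bash
python3 - <<'E'
from h import *
for n in("scene","top"):
    p=cv2.imread(f"pics/{n}0.png"); d=np.load(n+"0.npy"); X=cloud(n,d)
    yaw=np.radians(-46.5);C=np.array([.627,.2375]); A=np.array([[np.cos(yaw),-np.sin(yaw)],[np.sin(yaw),np.cos(yaw)]])
    # rectified patch at z=4mm in fan frame, 1px=0.5mm: +-90mm ; x right, y up
    g=np.linspace(-.09,.09,300); gx,gy=np.meshgrid(g,-g); W=np.c_[gx.ravel(),gy.ravel()]@A.T+C
    W=np.c_[W,np.full(len(W),.004 if 1 else 0)]
    i=cams.camera_info(n); rv,_=cv2.Rodrigues(i["R"]); uv,_=cv2.projectPoints(W,rv,i["t"],i["mtx"],np.array([i["k1"],0,0,0.]))
    uv=uv.reshape(300,300,2).astype(np.float32); im=cv2.remap(p,uv[...,0],uv[...,1],cv2.INTER_CUBIC)
    for y0 in (43,-43-15):  # finger footprints
        px=lambda x,y:(int((x+90)/180*299),int((90-y)/180*299))
        cv2.rectangle(im,px(-10,y0+15),px(10,y0),(0,0,255),1)
    cv2.imwrite(f"pics/_{n}.png",im)
cv2.imwrite("pics/rectif.png",np.hstack([cv2.imread("pics/_scene.png"),cv2.imread("pics/_top.png")]))
E
```

```text
(no output)
```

View pics/rectif.png

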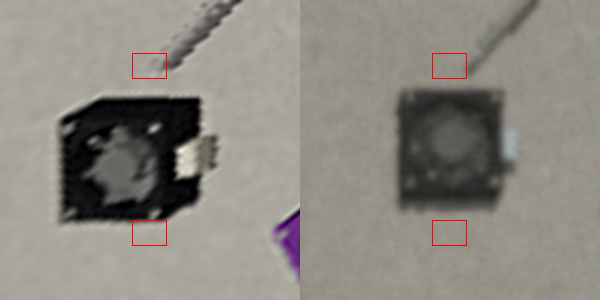

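The screwdriver's tip lies about (4, 48) mm in the fan's frame, just off the +y side. I'll open only to 70 mm and grip 8 mm toward −x. First I move over the fan.

Emit:
play_rows(
  commands="0.5 0.9 0 0 0 -0.25;0.5 0.9 0 0 0 -0.25;0.5 0.9 0 0 0 -0.25;0.5 0.9 0 0 0 -0.25;0.5 0.9 0 0 0 -0.25;0.5 0.9 0 0 0 -0.25;0.5 0.9 0 0 0 -0.25;0.5 0.9 0 0 0 -0.25;0.5 0.9 0 0 0 -0.25;0.5 0.9 0 0 0 -0.25;0.5 0.9 0 0 0 -0.25;0.5 0.9 0 0 0 -0.25;0.5 0.9 0 0 0 -0.25;0.5 0.9 0 0 0 -0.25;0.5 0.9 0 0 0 -0.25;0.5 0.9 0 0 0 -0.25;0.5 0.9 0 0 0 -0.25;0.5 0.9 0 0 0 -0.25;0.5 0.9 0 0 0 -0.25;0.5 0.9 0 0 0 -0.25",
  grip=70,
)

```text
time_s: 2.1
tcp_pos: [0.5025, -0.0501, 0.2222]
ee_rot: [[-0.912, 0.409, -0.001], [0.409, 0.912, 0.0], [0.001, -0.0, -1.0]]
wrist_force: [-0.6, -0.1, -0.3]
gripper_width: 0.804
gripper_force: 0.0
```

Emit:
play_rows(
  commands="0.4 0.98 0 0 0 -0.26;0.4 0.98 0 0 0 -0.26;0.4 0.98 -0.4 0 0 -0.26;0.4 0.98 -0.4 0 0 -0.26;0.4 0.98 -0.4 0 0 -0.26;0.4 0.98 -0.4 0 0 -0.26;0.4 0.98 -0.4 0 0 -0.26;0.4 0.98 -0.4 0 0 -0.26;0.4 0.98 -0.4 0 0 -0.26;0.4 0.98 -0.4 0 0 -0.26;0 0 -0.4 0 0 0;0 0 -0.4 0 0 0;0 0 0 0 0 0;0 0 0 0 0 0",
)

```text
time_s: 3.5
tcp_pos: [0.6222, 0.2416, 0.1026]
ee_rot: [[-0.689, 0.725, -0.001], [0.725, 0.689, -0.001], [-0.0, -0.001, -1.0]]
wrist_force: [0.0, -0.0, 0.0]
gripper_width: 0.805
gripper_force: 0.0
```

```bash
python3 - <<'E'
from h import *
s=r.sense(); print(s["tcp_pos"],s["ee_rot"][:,1],s["joints"].round(1),s["gripper_width"]*87)
p,d=cams.capture("scene"); np.save("s1.npy",d); cv2.imwrite("pics/s1.png",p)
cv2.imwrite("pics/s1c.png",cv2.resize(p[170:300,220:360],None,fx=4,fy=4,interpolation=cv2.INTER_CUBIC))
E
```

```text
[0.62220176 0.24157946 0.10257697] [ 0.72492603  0.68882626 -0.00080219] [  35.1   31.6   -1.8    0.   -56.6 -171.5] 70.005739912729
```

View pics/s1c.png

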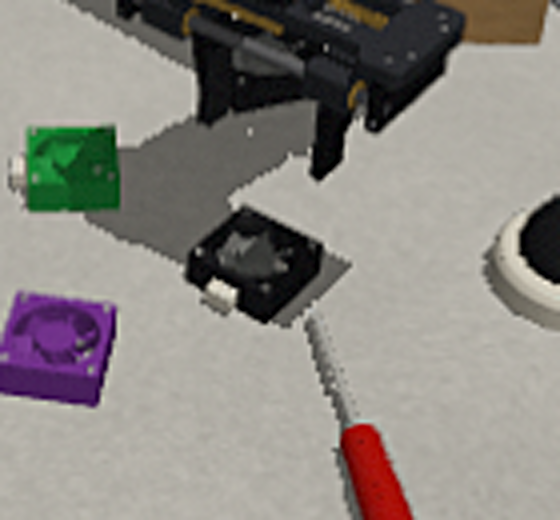

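The fan lies under the fingers at crop (255,262), with the driver tip at (310,320), still clear. The margins look good, so I descend.

Emit:
play_rows(
  commands="0 0 -0.6 0 0 0;0 0 -0.6 0 0 0;0 0 -0.6 0 0 0;0 0 -0.4 0 0 0;0 0 -0.3 0 0 0;0 0 -0.3 0 0 0;0 0 -0.2 0 0 0;0 0 -0.2 0 0 0;0 0 0 0 0 0",
)

```text
time_s: 4.45
tcp_pos: [0.622, 0.2425, 0.0058]
ee_rot: [[-0.689, 0.724, -0.001], [0.724, 0.689, -0.001], [0.0, -0.001, -1.0]]
wrist_force: [0.1, -0.3, 0.6]
gripper_width: 0.805
gripper_force: 0.0
```

Emit:
play_rows(
  commands="0 0 0 0 0 0;0 0 0 0 0 0;0 0 0 0 0 0",
  grip=62,
)

```text
time_s: 4.75
tcp_pos: [0.6228, 0.243, 0.0071]
ee_rot: [[-0.689, 0.724, 0.001], [0.724, 0.689, 0.001], [-0.0, 0.001, -1.0]]
wrist_force: [0.1, 1.1, 0.3]
gripper_width: 0.723
gripper_force: 8.6
```

Emit:
play_rows(
  commands="0 0 0 0 0 0;0 0 0 0 0 0;0 0 0 0 0 0",
)

```text
time_s: 5.05
tcp_pos: [0.6229, 0.243, 0.007]
ee_rot: [[-0.69, 0.724, 0.001], [0.724, 0.69, 0.001], [-0.0, 0.001, -1.0]]
wrist_force: [0.1, 0.3, 0.7]
gripper_width: 0.718
gripper_force: 14.8
```

Emit:
play_rows(
  commands="0 0 0 0 0 0;0 0 0 0 0 0",
)

```text
time_s: 5.25
tcp_pos: [0.6228, 0.243, 0.007]
ee_rot: [[-0.69, 0.724, 0.001], [0.724, 0.69, 0.001], [-0.0, 0.001, -1.0]]
wrist_force: [-0.9, 0.5, 1.7]
gripper_width: 0.717
gripper_force: 15.0
```

The grip holds steady at 15 N. I lift.

Emit:
play_rows(
  commands="0 0 0.1 0 0 0;0 0 0.3 0 0 0;0 0 0.5 0 0 0;0 0 0.5 0 0 0;0 0 0.6 0 0 0;0 0 0.6 0 0 0;0 0 0.6 0 0 0;0 0 0.6 0 0 0;0 0 0.6 0 0 0;0 0 0.5 0 0 0;0 0 0.3 0 0 0;0 0 0.1 0 0 0;0 0 0 0 0 0",
)

```text
time_s: 6.55
tcp_pos: [0.6224, 0.2427, 0.1661]
ee_rot: [[-0.689, 0.725, 0.0], [0.725, 0.689, 0.001], [0.0, 0.001, -1.0]]
wrist_force: [-0.0, -0.4, -1.0]
gripper_width: 0.718
gripper_force: 15.0
```

```bash
python3 - <<'E'
from h import *
s=r.sense(); print(s["tcp_pos"],s["ee_rot"][:,1],s["joints"].round(1),s["gripper_force"])
p,d=cams.capture("scene"); cv2.imwrite("pics/s2.png",p); np.save("s2.npy",d)
i=cams.camera_info("scene"); rv,_=cv2.Rodrigues(i["R"]); uv,_=cv2.projectPoints(s["tcp_pos"],rv,i["t"],i["mtx"],np.array([i["k1"],0,0,0.])); u,v=uv.ravel().astype(int); print(u,v)
cv2.imwrite("pics/s2c.png",cv2.resize(p[v-60:v+60,u-70:u+70],None,fx=4,fy=4,interpolation=cv2.INTER_CUBIC))
E
```

```text
[0.62236047 0.24271624 0.16610308] [0.7245197  0.68925368 0.00076072] [  35.1   28.5    2.5   -0.   -64.  -171.6] 14.952061995863914
289 183
```

View pics/s2c.png

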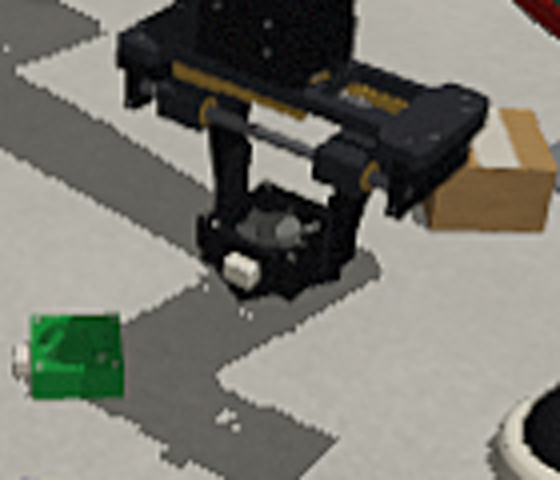

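The fan is held level with the plug outward at crop (240,268). I carry it over the cage to above the sink, turning 58.4°.

Emit:
play_rows(
  commands="-0.05 -0.42 0 0 0 0.19;-0.05 -0.42 0 0 0 0.19;-0.095 -0.85 0 0 0 0.378;-0.095 -0.85 0 0 0 0.378;-0.095 -0.85 0 0 0 0.378;-0.095 -0.85 0 0 0 0.378;-0.095 -0.85 0 0 0 0.378;-0.095 -0.85 0 0 0 0.378;-0.095 -0.85 0 0 0 0.378;-0.095 -0.85 0 0 0 0.378;-0.095 -0.85 0 0 0 0.378;-0.095 -0.85 0 0 0 0.378;-0.095 -0.85 0 0 0 0.378;-0.095 -0.85 0 0 0 0.378;-0.095 -0.85 0 0 0 0.378;-0.095 -0.85 0 0 0 0.378;-0.095 -0.85 0 0 0 0.378;-0.095 -0.85 0 0 0 0.378;-0.05 -0.42 0 0 0 0.19;-0.05 -0.42 0 0 0 0.19",
)

```text
time_s: 8.6
tcp_pos: [0.5699, -0.2166, 0.1643]
ee_rot: [[-0.978, -0.21, -0.002], [-0.21, 0.978, 0.001], [0.002, 0.001, -1.0]]
wrist_force: [-0.5, -0.2, -1.1]
gripper_width: 0.717
gripper_force: 15.0
```

Emit:
play_rows(
  commands="0 0 -0.4 0 0 0;0 0 -0.4 0 0 0;0 0 -0.4 0 0 0;0 0 -0.2 0 0 0;0 0 0 0 0 0;0 0 0 0 0 0",
)

```text
time_s: 9.2
tcp_pos: [0.5711, -0.2154, 0.1235]
ee_rot: [[-0.978, -0.21, -0.0], [-0.21, 0.978, -0.0], [0.0, -0.0, -1.0]]
wrist_force: [-0.4, 0.5, -0.3]
gripper_width: 0.718
gripper_force: 15.0
```

```bash
cat > m.py <<'E'
from h import *
import sys
k=sys.argv[1]
s=r.sense(); print(s["tcp_pos"],s["ee_rot"].round(4).tolist(),s["gripper_force"])
T=s["tcp_pos"]; th=np.arctan2(s["ee_rot"][1,1],s["ee_rot"][0,1])-np.pi/2; A=np.array([[np.cos(th),-np.sin(th)],[np.sin(th),np.cos(th)]])
ims=[]
for n in("scene","top"):
    p,d=cams.capture(n); X=cloud(n,d); q=p.astype(int)
    L=(X[...,:2]-T[:2])@A; Z=X[...,2]-T[2]
    near=(d>0)&(abs(L[...,0])<.06)&(abs(L[...,1])<.05)
    w=near&(q.min(2)>(120 if n=="scene" else 100))&(Z>-.006)&(Z<.015)&(L[...,0]>.025)
    b=near&(Z>-.012)&(Z<.022)&~w&(abs(L[...,1])<.029)
    print(n,"plug",w.sum(), (np.r_[L[w].min(0),L[w].max(0),L[w].mean(0),Z[w].min(),Z[w].max()]*1000).round(1) if w.any() else "")
    if b.any():
        print(" frame L,z pct",(np.percentile(L[b],[2,50,98],axis=0)*1000).round(1).tolist(),(np.percentile(Z[b],[2,50,90,98])*1000).round(1))
        t=b&(Z>.014); print(" top rect",t.sum(),(np.percentile(L[t],[2,50,98],axis=0)*1000).round(1).tolist())
    i=cams.camera_info(n); rv,_=cv2.Rodrigues(i["R"]); uv,_=cv2.projectPoints(T,rv,i["t"],i["mtx"],np.array([i["k1"],0,0,0.])); u,v=uv.ravel().astype(int)
    v=max(v,50);ims.append(cv2.resize(p[v-50:v+50,max(u-65,0):max(u-65,0)+130],(520,400),interpolation=cv2.INTER_CUBIC)[:,60:460])
cv2.imwrite(f"pics/{k}.png",np.hstack(ims))
E
python3 m.py a1
```

```text
[ 0.57111654 -0.21540938  0.12351495] [[-0.9777, -0.2101, -0.0], [-0.2101, 0.9777, -0.0003], [0.0001, -0.0003, -1.0]] 14.95331659913063
scene plug 44 [35.5 -8.2 46.8  8.5 42.4  0.  -0.9 11.4]
 frame L,z pct [[-23.4, -27.3], [16.7, -0.3], [42.7, 27.8]] [-3.8 14.8 19.5 20.6]
 top rect 303 [[-24.3, -27.3], [9.9, -0.9], [36.3, 28.1]]
top plug 0 
 frame L,z pct [[-23.9, -27.3], [11.2, -12.9], [31.5, -5.5]] [-3.7 12.8 18.8 19.8]
 top rect 30 [[-16.3, -26.8], [8.8, -9.7], [31.7, -5.3]]
```

View pics/a1.png

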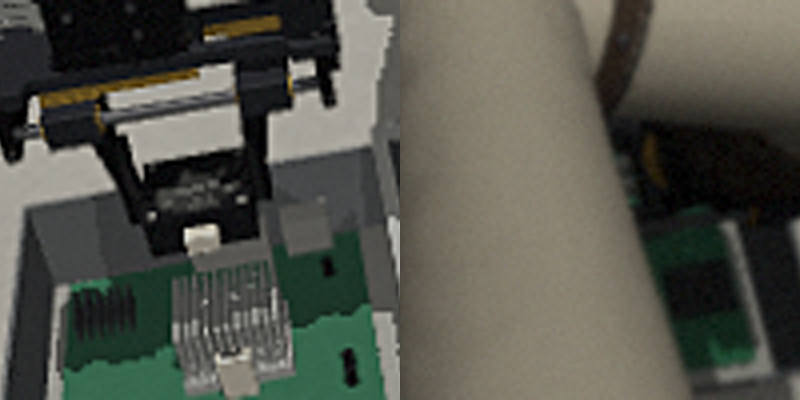

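In the scene view, left half, the plug is at (202,240). It faces the same side as the sink's socket at (238,370), and the sink lies below the fan. The measured offset agrees with the grasp (fan centre 6.7 mm ahead of the TCP). I lower to about 1 cm above the sink.

Emit:
play_rows(
  commands="0 -0.08 -0.3 0 0 0;0 0 -0.3 0 0 0;0 0 -0.3 0 0 0;0 0 -0.3 0 0 0;0 0 -0.2 0 0 0;0 0 -0.2 0 0 0;0 0 -0.1 0 0 0;0 0 0 0 0 0;0 0 0 0 0 0;0 0 0 0 0 0",
)

```text
time_s: 10.3
tcp_pos: [0.5712, -0.2181, 0.073]
ee_rot: [[-0.978, -0.21, 0.001], [-0.21, 0.978, -0.0], [-0.001, -0.0, -1.0]]
wrist_force: [-0.1, -0.1, -1.0]
gripper_width: 0.714
gripper_force: 15.0
```

```bash
python3 m.py a2
```

```text
[ 0.57117575 -0.21813149  0.07302356] [[-0.9778, -0.2096, 0.001], [-0.2096, 0.9778, -0.0002], [-0.0009, -0.0004, -1.0]] 14.953278377652168
scene plug 36 [36.7 -7.9 45.9  8.8 42.8 -0.1 -1.7 11.5]
 frame L,z pct [[-24.0, -27.5], [14.1, -0.3], [44.3, 27.7]] [-4.2 14.8 19.8 20.8]
 top rect 303 [[-24.4, -27.6], [8.1, -0.2], [36.4, 28.0]]
top plug 0 
 frame L,z pct [[-18.8, -24.5], [13.7, -12.5], [29.9, -5.6]] [-7.  13.5 18.6 20.1]
 top rect 19 [[-17.2, -26.5], [3.8, -9.9], [30.2, -5.1]]
```

View pics/a2.png

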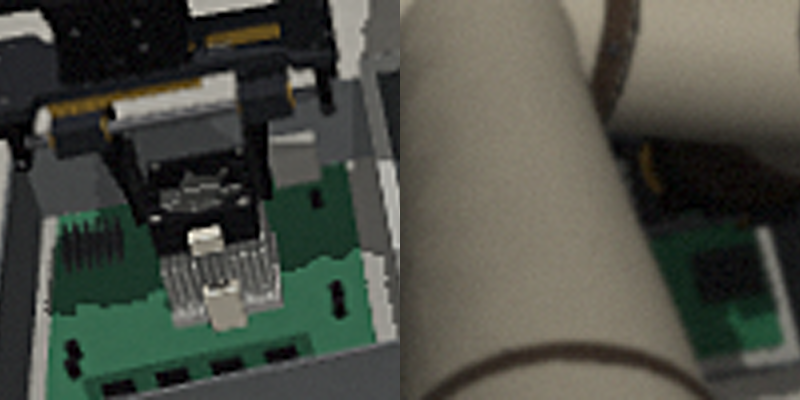

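The fan hangs level over the sink, its plug (205,238) directly in line above the socket (225,305). It clears the sink by about 1 cm and the grip is 15 N, so I hand in.

```bash
python3 -c "
from station import r
print(r.finish_job())"
```

```text
the job is handed in; nothing more can be done
None
```

The smaller fan is being held level about 1 cm above the heat sink, centred and square to it with its plug over the socket. The grip is 15 N, and I felt no bumps on the way. The job is handed in, but the verdict was not shown.

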